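Rinse a capsule coffee machine on its spring-return dial

ROBOT

A 6-joint arm with a two-finger parallel gripper is mounted at the origin on the work surface. World frame = base frame: x ahead of the robot, y to its left, z up, the work surface at z = 0. Lengths are in m, angles in rad, forces in N, time in s.
With the tool pointing down it reaches from about 0.3 to 0.875 m from the base axis. Payload 6.4 kg.
Tool frame: the origin (TCP) lies at the very end of the fingers, on their centre line; the grasp point (between the pads) lies 19 mm behind it; z points along the fingers, y is the line along which they close (so a half turn about z gives the same grasp; the last joint's range is limited). The gripper opens to 85 mm and grips with 20 to 120 N. Pads are 22 mm wide; open, the fingers measure 114 mm over their backs; the gripper's body (76 mm by 85 mm) begins 54 mm behind the grasp point. The pads swing forward as they close: fully open they stand 13 mm farther back than shut.
Start: joints at [0.937, 0.181, 1.607, -0, 1.354, -0.206], TCP at [0.239, 0.523, 0.231] pointing down, gripper open.
Joint ranges: [-2.99, 2.99], [-0.89, 2.07], [0.3, 2.58], [-1.14, 4.28], [0, 2.63], [-3.12, 3.12]. Speed limits (rad/s): [2.57, 2.57, 3.01, 3.14, 3.14, 3.14].

INTERFACE

Orientations are given as a unit quaternion [w, x, y, z].
In Python, from bench import ctrl gives the robot as it stands.
- The arm moves only by the tool jog_arm, never from a script. Its argument "series" is a list that holds one entry, the list of rows, each a list of 7 numbers: the shift along the tool's x, y, z in mm, then the turn, a rotation vector about the tool's x, y, z in rad, then the finger opening in mm, from 0 to 85.4. In form: [[[tx, ty, tz, rx, ry, rz, gripper], ...]]. A call has exactly 10 rows; each row shifts and turns the commanded pose from where the row before left it, along the tool's axes as they then stand; what a row does not reach is not made up. A row lasts 1/10 s, in which the tool goes at most 50 mm and 8.59 degrees, less where a joint would pass 70% of its speed; a pose out of reach is approached as far as the arm can. A call with a gripper value outside its range is refused whole. The fingers move at their own pace and stop on an object; the grip force is fixed at half the most. Time passes only in rows, so rows that do not move let the fingers close, or fill a call up. It gives the time, the measured TCP pose, the force, the opening and the grip force at its end, in the units of the state.
- ctrl.get_obs(): the state, without advancing time (a new reading comes with each control period).
- ctrl.camera(name): name is "scene" or "top" or "wrist"; returns a dict with "frame" (400x640x3 uint8, blue, green, red), "z_map" (400x640 float32, m along the optical axis (not along the pixel's ray), 0 where there is no reading), "fx", "fy", "cx", "cy" (pixels), "xyz" and "rotation" of the camera in the world. Camera axes: x right, y down, z forward; pixel columns grow to the right and rows downward; lengths in m; the calibration is good to about 2 mm. A picture is of the moment at which its call begins.
- ctrl.hand_in(): hands the job in; it is judged then, once.
The state is a dict: "time_s": time; "q": joint angles; "dq": joint speeds; "joint_efforts": joint torques, N m; "eef_pos": TCP position; "eef_rot": TCP orientation; "wrist_force": force on the tool from outside, world axes, zero at the start; "torque": the same for the moment, N m; "opening": opening from 0.0 (shut) to 1.0 (fully open); "grasp_force": force on a finger pad.
Only numpy, scipy, OpenCV 4.12 (cv2) and the standard library are available. Lean on these libraries where they do the work, as an engineer would, in place of code of your own. Each camera call takes 0.05 s, during which the arm holds its last target. There are 200 camera calls.

TASK

The coffee machine has just been refilled and is to be rinsed into the cup that stands under its spout. Press the lid of the water tank and the flap over the capsule slot down until both are fully home, and only then turn the spring-return dial on top clockwise past its first two clicks to the third, the rinse position. The pump runs only while the dial is held there, so finish with the gripper still holding the dial at the third click, and leave the cup and the other things on the worktop where they are.

Things in the scene. Friction and masses are not known exactly. Their poses are not given: they have to be found in the camera images.
- machine: Black capsule coffee machine fixed to the worktop, 310 (x) x 130 (y) x 225 mm high. Origin: centre of its underside; z up, -x to its front (spout, drip tray; roughly towards the robot), +x to its back (water tank). Flat deck 225 mm up; on its centre line, front to back: capsule flap (x -136 to -62), dial (axis at x +12), tank lid (x +66 to +155). Nothing else is on the deck.
- tank_lid (a joint): How far the grey tank lid stands proud of the tank, m. 0 = fully home. It slides straight down in a tight gasket (about 6 N to move, solid stop at 0) and stays where it is pushed; it starts 6 to 11 mm proud.
- tank_lid_top (a point): Centre of the upper face of the tank lid, a flat grey plate 89 (x) x 118 (y) x 8 mm with an 8 mm high rib across it near its back edge, 36 mm behind the centre. Moves with the lid; 221 mm above the worktop when home. At machine x +110.5 mm, y 0. Axes as the machine's.
- flap (a joint): Opening angle of the grey flap over the capsule slot, rad. 0 = shut, flush with the deck (solid stop). Stiff hinge (0.2 N m) along the machine's y at its back edge (machine x -62 mm, z 225 mm), so the front lip stands up; it stays where it is left; it starts 0.18 to 0.40 rad open.
- flap_press (a point): Point on the upper face of the flap (74 x 92 x 7 mm), on the centre line, 55 mm in front of the hinge (machine x -117 mm when shut) and 19 mm behind the front lip: where to push down. Moves with the flap; 225 mm above the worktop when shut.
- dial (a joint): Dial angle, rad: 0 = home, growing clockwise seen from above. Clicks at 0.35, 0.70 and 1.05 (slight dips in the torque, too weak to keep it there), solid stop at 1.15. Its spring always turns it home when let go: about 0.07 N m at home to 0.12 at the third click; the clicks add or take up to 0.03.
- dial_bar: The dial: grey round skirt 52 mm across, 5 mm high, carrying an upright grip bar 46 long x 14 thick, from 5 to 32 mm above the deck. Origin: on the vertical axis through its middle, at deck height (225 mm). x along the bar, white pointer line on its -x half. At home the bar lies along the machine's x, pointer to the front; a dot on the deck marks home, three growing marks the clicks.
- dial_grip (a point): Middle of the grip bar 27 mm above the deck, on the dial's axis (252 mm above the worktop); the bar's top is 5 mm higher. x along the bar, y across its 14 mm thickness, z up.
- cup: White espresso cup, 62 mm across, 58 mm high, handle at its +y, standing on the drip tray (33 mm above the worktop) under the spout. Origin: centre of its foot. Leave it there.
- mug: Blue mug, 82 mm across, 95 mm high, beside the machine; origin under its centre. Bystander.
- sugar_jar: Glass jar, 72 mm across, 110 mm high; origin under its centre. Bystander.
- milk_jug: Steel jug with handle, 76 mm across, 85 mm high; origin under its centre. Bystander.
- capsule0: Brass-coloured coffee capsule standing on its rim, 37 mm across, 29 mm high; origin under its centre. Bystander.
- capsule1: Green capsule, same size. Bystander.
- capsule2: Blue capsule, same size. Bystander.
- spoon: Steel spoon lying on the worktop, 140 mm long; origin under its middle. Bystander.

How it is judged:
By the outcome, as a careful person would: the job done as asked, in the order asked, and still so for the second after the job is handed in, while the arm keeps its last pose, push and grip.
It also fails if it takes over 48 s, if anything falls off the work surface, if the arm or the gripper's body presses on something with over 40 N, if the wrist force passes 120 N, or if a joint passes its speed limit or range.

## Working session

There is one attempt and no reset: what is moved stays moved. The work goes in short steps, Python scripts to look and compute and a tool call to move; the robot and the scene stay as the last step left them, time stands still between calls to the robot, and variables do not carry over. Pictures are saved under pics/ and viewed, at most 10 in all, crops included, and the job is handed in when it is done.

Besides the shell and the picture viewer there is one more tool, called after "Call:" as a command line: name --argument value ..., lists and objects as JSON in quotes. jog_arm: Moves the arm, as the interface text tells. Its arguments: {"type":"object","properties":{"series":{"type":"array"}},"required":["series"]}

```bash
mkdir -p pics; python3 - <<'E'
from bench import ctrl
import cv2,numpy as np
o=ctrl.get_obs();print(o)
for n in("scene","top"):
    c=ctrl.camera(n);cv2.imwrite(f"pics/{n}0.png",c["frame"]);np.savez(f"{n}0.npz",**c)
    print(n,c["xyz"],c["rotation"],c["fx"],c["cx"],c["cy"])
E
```

```text
{'time_s': 0.0, 'q': array([ 9.36723736e-01,  1.81526578e-01,  1.60803413e+00, -6.59234247e-06,
        1.35382158e+00, -2.06304571e-01]), 'dq': array([ 0.00180044,  0.0006528 , -0.00049175,  0.00017845, -0.00026248,
        0.00288879]), 'joint_efforts': array([ 7.45297848e-05, -4.44886529e+01, -3.51330113e+01, -3.96994874e-04,
        9.32117400e-03,  2.38616065e-05]), 'eef_pos': array([0.23817589, 0.52272374, 0.23037968]), 'eef_rot': array([-3.62086258e-04,  2.12256218e-01,  9.77213639e-01, -8.18290395e-04]), 'wrist_force': array([-0.25409699, -0.14201561, -0.79147235]), 'torque': array([-0.0354913 , -0.07528174,  0.01493073]), 'grasp_force': 0.0, 'opening': 1.001240656410301}
scene [ 0.87295586 -0.26208756  0.96381643] [-0.25359687  0.9214986   0.28248037 -0.08205973] 434.3779654581695 318.8389893764891 198.60453314164465
top [0.35070038 0.1220352  1.37387567] [-0.06468518  0.71008934 -0.69829145  0.06307146] 480.36716192540564 319.2194005909281 208.43644040032365
```

View pics/top0.png

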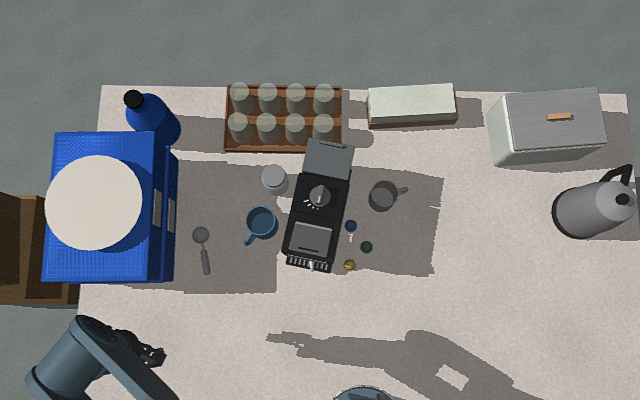

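View pics/scene0.png

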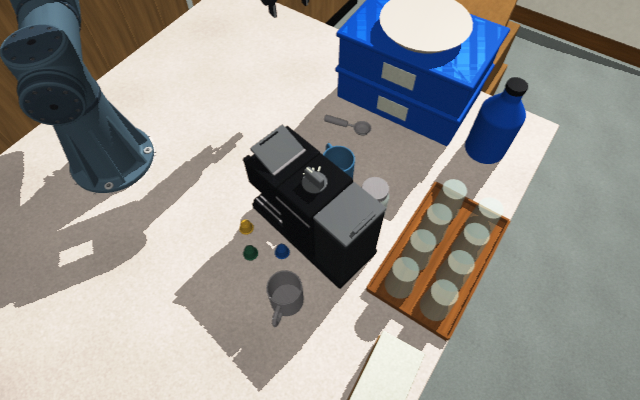

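The top view shows the machine at about (318,205), with the flap at (310,238), dial at (319,196) and lid at (329,158). The scene view shows the same parts, with the flap front (left) at (280,150), dial (315,180) and lid (348,213).

```bash
cat > h.py <<'E'
import numpy as np,cv2
from scipy.spatial.transform import Rotation as R
def q2R(q): return R.from_quat(np.r_[q[1:],q[0]]).as_matrix()
def cloud(c):
    z=c["z_map"];v,u=np.mgrid[:400,:640]
    p=np.stack([(u-c["cx"])/c["fx"]*z,(v-c["cy"])/c["fy"]*z,z],-1)
    w=p@q2R(c["rotation"]).T+c["xyz"];w[z==0]=np.nan
    return w
E
python3 - <<'E'
from h import *
for n,(u0,u1,v0,v1) in dict(top=(275,365,125,285),scene=(230,400,110,300)).items():
    c=np.load(f"{n}0.npz");w=cloud(c)[v0:v1,u0:u1];f=c["frame"][v0:v1,u0:u1].astype(int)
    m=(w[...,2]>.205)&(w[...,2]<.245)
    k=cv2.morphologyEx(m.astype(np.uint8),cv2.MORPH_OPEN,np.ones((5,5)));nl,lab,st,_=cv2.connectedComponentsWithStats(k)
    m&=lab==1+np.argmax(st[1:,4])
    P=w[m];r=cv2.minAreaRect((P[:,:2]*1000).astype(np.float32));print(n,r,np.median(P[:,2]))
    # worktop
    W=cloud(c);s=W[...,2];print("table z",np.nanmedian(s[(abs(s)<.03)]))
    ang=r[2];a=np.deg2rad(ang)
    # robot-outward axis
    ax=np.array([np.cos(a),np.sin(a)]);
    if r[1][0]<r[1][1]: ax=np.array([-ax[1],ax[0]])
    if ax[0]<0: ax=-ax
    ctr=np.array(r[0])/1000;d=P[:,:2]-ctr;X=d@ax;Y=d@np.array([-ax[1],ax[0]])
    print("yaw",np.arctan2(ax[1],ax[0]))
    g=f[m].mean(1)
    for x in np.arange(-.155,.16,.01):
        s=(abs(X-x)<.005)&(abs(Y)<.045)
        if s.any():print(round(x,3),s.sum(),np.round(np.median(P[s,2]),4),np.round(np.median(g[s])),end=' | ')
    # tall bar
    a=w[...,:2]-ctr;b=(w[...,2]>.25)&(w[...,2]<.27)&(np.hypot(a[...,0],a[...,1])<.07)
    print("\nbar top",b.sum(),w[b].mean(0) if b.any() else None, np.unique(np.round(w[b][:,2],3)))
E
```

```text
top ((587.0009765625, 125.81005096435547), (129.7130584716797, 295.69866943359375), 78.96460723876953) 0.22660427304019115
table z 0.00017527767060476762
yaw -0.1926039379342202
-0.125 1 0.2438 92.0 | -0.115 44 0.242 91.0 | -0.105 144 0.2393 90.0 | -0.095 147 0.2347 91.0 | -0.085 148 0.2313 90.0 | -0.075 146 0.2277 89.0 | -0.065 147 0.2258 37.0 | -0.055 155 0.225 34.0 | -0.045 150 0.2246 32.0 | -0.035 149 0.2249 35.0 | -0.025 149 0.2254 34.0 | -0.015 139 0.226 38.0 | -0.005 125 0.2275 38.0 | 0.005 121 0.2277 39.0 | 0.015 123 0.227 36.0 | 0.025 115 0.2259 32.0 | 0.035 139 0.2249 32.0 | 0.045 147 0.2253 34.0 | 0.055 127 0.223 33.0 | 0.065 160 0.2277 100.0 | 0.075 143 0.2282 99.0 | 0.085 146 0.2278 100.0 | 0.095 139 0.2284 99.0 | 0.105 148 0.2278 99.0 | 0.115 142 0.2284 99.0 | 0.125 137 0.2287 100.0 | 0.135 166 0.2299 100.0 | 0.145 61 0.2293 97.0 | 
bar top 111 [0.59035354 0.1250188  0.25673663] [0.251 0.252 0.253 0.254 0.255 0.256 0.257 0.258 0.259 0.26  0.261 0.263]
scene ((585.8450317382812, 125.46074676513672), (130.77044677734375, 294.7944641113281), 78.88336181640625) 0.2268449942
[... 220 characters left out ...]
0 0.2311 116.0 | -0.075 184 0.228 116.0 | -0.065 183 0.2261 46.0 | -0.055 173 0.2257 24.0 | -0.045 171 0.2248 22.0 | -0.035 158 0.2256 23.0 | -0.025 131 0.2257 24.0 | -0.015 131 0.2264 24.0 | -0.005 141 0.2275 26.0 | 0.005 149 0.2272 26.0 | 0.015 148 0.2267 25.0 | 0.025 187 0.2261 25.0 | 0.035 187 0.2255 24.0 | 0.045 200 0.2256 25.0 | 0.055 168 0.2236 22.0 | 0.065 196 0.2284 119.0 | 0.075 205 0.2282 120.0 | 0.085 200 0.2282 120.0 | 0.095 205 0.2284 120.0 | 0.105 214 0.2283 120.0 | 0.115 213 0.2284 121.0 | 0.125 218 0.2282 121.0 | 0.135 190 0.2299 120.0 | 0.145 301 0.2267 78.0 | 
bar top 165 [0.5910975  0.12370592 0.25644136] [0.251 0.252 0.253 0.254 0.255 0.256 0.257 0.258 0.259 0.26  0.261]
```

```bash
cat >> h.py <<'E'
YAW=-0.193; AX=np.array([np.cos(YAW),np.sin(YAW)]); AY=np.array([-AX[1],AX[0]])
DIAL=np.array([.5917,.1246]); C=DIAL-.012*AX
def mp(x,y=0): return C+x*AX+y*AY
def Rt(psi): # tool down, tool y at angle psi
    y=np.array([np.cos(psi),np.sin(psi),0]);z=np.array([0,0,-1.]);return np.stack([np.cross(y,z),y,z],1)
PSI=np.pi/2+YAW
def delta(o,xy,z,psi=PSI):
    """turn (tool rotvec) first, then shift in the turned tool frame, mm"""
    Rn=q2R(o["eef_rot"]);T=Rt(psi)
    return np.round(R.from_matrix(Rn.T@T).as_rotvec(),4),np.round(T.T@(np.r_[xy,z]-o["eef_pos"])*1000,1)
E
python3 - <<'E'
from h import *
from bench import ctrl
o=ctrl.get_obs()
print(mp(.1105),mp(-.117),delta(o,mp(.1105),.27))
E
```

```text
[0.68837117 0.1057073 ] [0.46509511 0.14934272] (array([-0.0015, -0.0005, -0.2348]), array([-521.8, -323. ,  -39.5]))
```

Call:
jog_arm --series '[[[0, 0, -50, 0, 0, -0.117, 0], [0, 0, -50, 0, 0, -0.117, 0], [-20, -40, 0, 0, 0, 0, 0], [-25, -40, 0, 0, 0, 0, 0], [-28, -40, 0, 0, 0, 0, 0], [-28, -40, 0, 0, 0, 0, 0], [-28, -40, 0, 0, 0, 0, 0], [-28, -40, 0, 0, 0, 0, 0], [-28, -40, 0, 0, 0, 0, 0], [-28, -40, 0, 0, 0, 0, 0]]]'

```text
time_s: 1.1
eef_pos: [0.3861, 0.1663, 0.3312]
eef_rot: [0.0, 0.097, 0.995, 0.0]
wrist_force: [1.4, 0.2, -0.0]
opening: -0.002
grasp_force: 0.0
```

```bash
python3 - <<'E'
from h import *
from bench import ctrl
o=ctrl.get_obs()
print(o["eef_pos"],o["wrist_force"],delta(o,mp(.1105),.24))
E
```

```text
[0.38605759 0.16634349 0.33118287] [ 1.42638538  0.20350898 -0.005398  ] (array([ 0.0001,  0.0002, -0.0005]), array([-308.3,   -1.5,   91.2]))
```

Call:
jog_arm --series '[[[-30, -1, 0, 0, 0, 0, 0], [-45, 0, 0, 0, 0, 0, 0], [-45, 0, 0, 0, 0, 0, 0], [-45, 0, 0, 0, 0, 0, 0], [-45, 0, 0, 0, 0, 0, 0], [-45, 0, 0, 0, 0, 0, 0], [-35, 0, 10, 0, 0, 0, 0], [-18, 0, 30, 0, 0, 0, 0], [0, 0, 30, 0, 0, 0, 0], [0, 0, 18, 0, 0, 0, 0]]]'

```text
time_s: 2.1
eef_pos: [0.6869, 0.1074, 0.2387]
eef_rot: [-0.003, 0.097, 0.995, -0.0]
wrist_force: [-1.0, 0.1, -0.7]
opening: 0.002
grasp_force: 0.0
```

```bash
python3 - <<'E'
from h import *
from bench import ctrl
o=ctrl.get_obs()
print(o["eef_pos"],o["wrist_force"],delta(o,mp(.1105),.22))
c=ctrl.camera("wrist");cv2.imwrite("pics/w1.png",c["frame"])
c=ctrl.camera("scene");cv2.imwrite("pics/s1.png",cv2.resize(c["frame"][100:310,200:420],None,fx=2.5,fy=2.5))
E
```

```text
[0.68694039 0.10744036 0.23871451] [-0.99936667  0.06804266 -0.67944461] (array([-0.001 , -0.0056, -0.0015]), array([-1.7, -1.4, 18.7]))
```

View pics/s1.png

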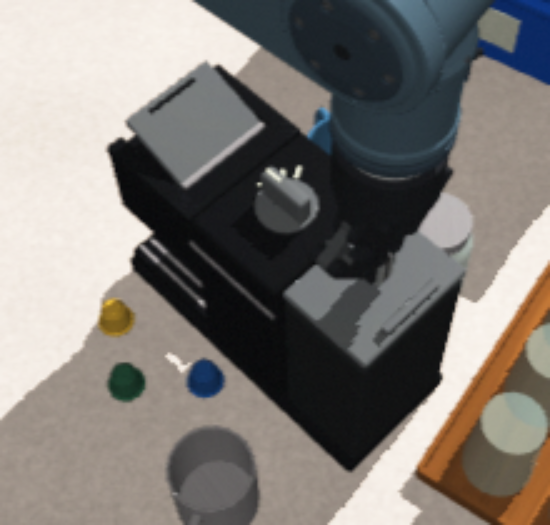

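The view shows the closed fingers at about (370,260), above the lid centre, with the dial clear. I'll press now.

Call:
jog_arm --series '[[[0, 0, 6, 0, 0, 0, 0], [0, 0, 4, 0, 0, 0, 0], [0, 0, 2, 0, 0, 0, 0], [0, 0, 2, 0, 0, 0, 0], [0, 0, 1, 0, 0, 0, 0], [0, 0, 1, 0, 0, 0, 0], [0, 0, 1, 0, 0, 0, 0], [0, 0, 1, 0, 0, 0, 0], [0, 0, 0, 0, 0, 0, 0], [0, 0, 0, 0, 0, 0, 0]]]'

```text
time_s: 3.2
eef_pos: [0.6881, 0.1079, 0.2264]
eef_rot: [0.0, 0.097, 0.995, 0.0]
wrist_force: [-2.2, -1.0, 5.6]
opening: -0.001
grasp_force: 2.7
```

Call:
jog_arm --series '[[[0, 0, 1, 0, 0, 0, 0], [0, 0, 1, 0, 0, 0, 0], [0, 0, 1, 0, 0, 0, 0], [0, 0, 1, 0, 0, 0, 0], [0, 0, 0.5, 0, 0, 0, 0], [0, 0, 0.5, 0, 0, 0, 0], [0, 0, 0.5, 0, 0, 0, 0], [0, 0, 0.5, 0, 0, 0, 0], [0, 0, 0, 0, 0, 0, 0], [0, 0, 0, 0, 0, 0, 0]]]'

```text
time_s: 4.2
eef_pos: [0.6882, 0.1079, 0.2211]
eef_rot: [0.001, 0.097, 0.995, 0.0]
wrist_force: [-4.3, 0.2, 8.1]
opening: 0.0
grasp_force: 4.1
```

Call:
jog_arm --series '[[[0, 0, 0.5, 0, 0, 0, 0], [0, 0, 0.5, 0, 0, 0, 0], [0, 0, 0.5, 0, 0, 0, 0], [0, 0, 0.5, 0, 0, 0, 0], [0, 0, 0.5, 0, 0, 0, 0], [0, 0, 0.5, 0, 0, 0, 0], [0, 0, 0, 0, 0, 0, 0], [0, 0, 0, 0, 0, 0, 0], [0, 0, 0, 0, 0, 0, 0], [0, 0, 0, 0, 0, 0, 0]]]'

```text
time_s: 5.2
eef_pos: [0.6882, 0.1079, 0.2209]
eef_rot: [0.001, 0.097, 0.995, -0.0]
wrist_force: [-10.6, -1.0, 20.5]
opening: 0.004
grasp_force: 9.8
```

Call:
jog_arm --series '[[[0, 0, -15, 0, 0, 0, 0], [0, 0, -40, 0, 0, 0, 0], [0, 0, -40, 0, 0, 0, 0], [20, 0, -5, 0, 0, 0, 0], [40, 0, 0, 0, 0, 0, 0], [45, 0, 0, 0, 0, 0, 0], [45, 0, 0, 0, 0, 0, 0], [40, 0, 0, 0, 0, 0, 0], [25, 0, 0, 0, 0, 0, 0], [10, 0, 0, 0, 0, 0, 0]]]'

```text
time_s: 6.2
eef_pos: [0.4655, 0.1518, 0.3168]
eef_rot: [0.0, 0.096, 0.995, 0.0]
wrist_force: [0.0, 0.1, -0.0]
opening: 0.004
grasp_force: 0.0
```

```bash
python3 - <<'E'
from h import *
from bench import ctrl
c=ctrl.camera("top");np.savez("top1.npz",**c)
c0=np.load("top0.npz")
for k in(c0,c):
    w=cloud(k)[125:285,275:365].reshape(-1,3);d=w[:,:2]-C;X=d@AX;Y=d@AY
    for a,b in((.072,.130),(.035,.055)):
        s=(X>a)&(X<b)&(abs(Y)<.05)&(abs(w[:,2]-.225)<.02);print(a,np.median(w[s,2]),s.sum())
o=ctrl.get_obs()
print(o["eef_pos"],o["wrist_force"],delta(o,mp(-.117),.26))
E
```

```text
0.072 0.22815003659772626 918
0.035 0.22513309568584972 312
0.072 0.2212476752405177 909
0.035 0.22528934606430528 311
[0.46546313 0.15191251 0.3168776 ] [0.13950723 0.82133147 0.98248507] (array([0.0004, 0.0007, 0.0004]), array([-0.1, -2.6, 56.9]))
```

Lid confirmed home in the depth map (221.2 mm). Next the flap.

Call:
jog_arm --series '[[[0, -2.6, 25, 0, 0, 0, 0], [0, 0, 25, 0, 0, 0, 0], [0, 0, 12, 0, 0, 0, 0], [0, 0, 5, 0, 0, 0, 0], [0, 0, 4, 0, 0, 0, 0], [0, 0, 4, 0, 0, 0, 0], [0, 0, 4, 0, 0, 0, 0], [0, 0, 3, 0, 0, 0, 0], [0, 0, 3, 0, 0, 0, 0], [0, 0, 2, 0, 0, 0, 0]]]'

```text
time_s: 7.25
eef_pos: [0.4665, 0.1488, 0.2291]
eef_rot: [-0.0, 0.097, 0.995, 0.0]
wrist_force: [-2.0, 0.7, 3.1]
opening: 0.002
grasp_force: 1.7
```

Call:
jog_arm --series '[[[0, 0, 1.5, 0, 0, 0, 0], [0, 0, 1, 0, 0, 0, 0], [0, 0, 1, 0, 0, 0, 0], [0, 0, 1, 0, 0, 0, 0], [0, 0, 0.5, 0, 0, 0, 0], [0, 0, 0.5, 0, 0, 0, 0], [0, 0, 0.5, 0, 0, 0, 0], [0, 0, 0, 0, 0, 0, 0], [0, 0, 0, 0, 0, 0, 0], [0, 0, 0, 0, 0, 0, 0]]]'

```text
time_s: 8.25
eef_pos: [0.4667, 0.1487, 0.2248]
eef_rot: [0.0, 0.097, 0.995, 0.0]
wrist_force: [-7.6, 1.1, 13.2]
opening: 0.003
grasp_force: 6.6
```

Push slightly more to confirm the stop, then retreat.

Call:
jog_arm --series '[[[0, 0, 0.5, 0, 0, 0, 0], [0, 0, 0.5, 0, 0, 0, 0], [0, 0, 0.5, 0, 0, 0, 0], [0, 0, 0.5, 0, 0, 0, 0], [0, 0, 0, 0, 0, 0, 0], [0, 0, 0, 0, 0, 0, 0], [0, 0, 0, 0, 0, 0, 0], [0, 0, 0, 0, 0, 0, 0], [0, 0, 0, 0, 0, 0, 0], [0, 0, 0, 0, 0, 0, 0]]]'

```text
time_s: 9.25
eef_pos: [0.4668, 0.1488, 0.2245]
eef_rot: [0.001, 0.097, 0.995, -0.0]
wrist_force: [-12.5, 0.5, 24.6]
opening: -0.002
grasp_force: 12.4
```

Call:
jog_arm --series '[[[0, 0, -20, 0, 0, 0, 0], [0, 0, -40, 0, 0, 0, 0], [0, 0, -40, 0, 0, 0, 0], [0, 0, -20, 0, 0, 0, 40], [0, 0, 0, 0, 0, 0, 40], [0, 0, 0, 0, 0, 0, 40], [0, 0, 0, 0, 0, 0, 40], [0, 0, 0, 0, 0, 0, 40], [0, 0, 0, 0, 0, 0, 40], [0, 0, 0, 0, 0, 0, 40]]]'

```text
time_s: 10.25
eef_pos: [0.4665, 0.1486, 0.3406]
eef_rot: [-0.001, 0.097, 0.995, -0.0]
wrist_force: [0.5, -0.2, 0.2]
opening: 0.467
grasp_force: 0.0
```

```bash
python3 - <<'E'
from h import *
from bench import ctrl
o=ctrl.get_obs()
print(o["eef_pos"],o["opening"])
for n in("scene","top","wrist"):
    c=ctrl.camera(n);np.savez(n+"2.npz",**c);w=cloud(c);d=w[...,:2]-C;X=d@AX;Y=d@AY
    near=(abs(X)<.2)&(abs(Y)<.08)
    s=near&(X>-.125)&(X<-.075)&(abs(Y)<.04)&(abs(w[...,2]-.23)<.03)
    if s.any():print(n,"flap",np.median(w[s][:,2]),s.sum(),np.polyfit(X[s],w[s][:,2],1))
    for h in(.25,.254):
        b=near&(w[...,2]>h)&(w[...,2]<.268)&(abs(X-.012)<.035)&(abs(Y)<.035)
        if b.sum()>5:
            r=cv2.minAreaRect(np.c_[X[b],Y[b]].astype(np.float32)*1000);print(" bar X,Y",X[b].mean(),Y[b].mean(),r,b.sum())
    cv2.imwrite(f"pics/{n}2.png",c["frame"])
print(delta(o,DIAL,.30))
E
```

```text
[0.46647421 0.14863302 0.34059369] 0.467486410449433
scene flap 0.22560719947630692 721 [-0.0024014   0.22535919]
 bar X,Y 0.011247354714622152 -0.0008463523734032416 ((10.400320053100586, 0.1456141471862793), (15.017801284790039, 46.032012939453125), 89.2321548461914) 160
 bar X,Y 0.01016155359259487 -0.0003751427847203198 ((9.8702392578125, 0.23432302474975586), (14.940079689025879, 44.98967742919922), 88.79039764404297) 138
top flap 0.22519464276435763 55 [-0.01196033  0.22375321]
 bar X,Y 0.028640110888594746 0.0009388426719223932 ((28.854997634887695, 0.4174675941467285), (9.217239379882812, 11.94237995147705), 12.0382661819458) 22
 bar X,Y 0.028538072546835457 0.0009747516954900653 ((28.702392578125, 0.5540995597839355), (8.210198402404785, 12.329090118408203), 6.429320812225342) 20
wrist flap 0.22475513979334247 4344 [0.00228857 0.22498409]
 bar X,Y 0.003235115733001568 0.0016746824211802747 ((5.559041976928711, 1.8152165412902832), (13.392467498779297, 35.08192825317383), 89.72876739501953) 502
 bar X,Y 0.004238740712069484 0.001596624529533687 ((5.47984504699707, 1.794184684753418), (13.349655151367188, 34.79653549194336), 89.72876739501953) 457
(array([-0.0003, -0.0011, -0.0007]), array([-127.5,    0.4,   40.6]))
```

View pics/wrist2.png

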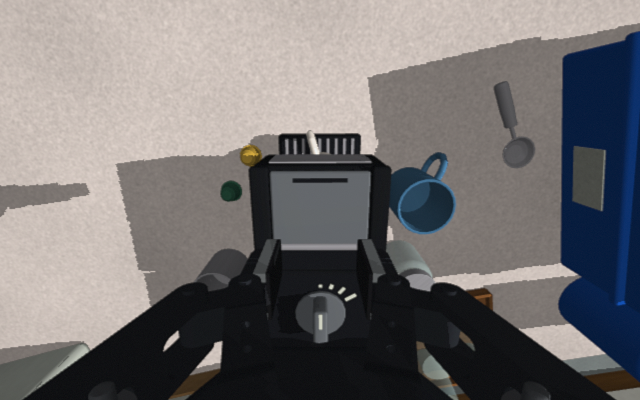

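The wrist view shows the flap flush and shut at (320,205) and the dial at home at (320,315), with three marks to its right. In the depth maps the flap's slope is about 0, so it is shut. Now the dial.

Call:
jog_arm --series '[[[-20, 1, 0, 0, 0, 0, 40], [-35, 0, 0, 0, 0, 0, 40], [-35, 0, 0, 0, 0, 0, 40], [-25, 0, 0, 0, 0, 0, 40], [-11.5, 0, 0, 0, 0, 0, 40], [0, 0, 15, 0, 0, 0, 40], [0, 0, 25, 0, 0, 0, 40], [0, 0, 20, 0, 0, 0, 40], [0, 0, 0, 0, 0, 0, 40], [0, 0, 0, 0, 0, 0, 40]]]'

```text
time_s: 11.4
eef_pos: [0.59, 0.1257, 0.2811]
eef_rot: [-0.001, 0.096, 0.995, -0.0]
wrist_force: [-0.7, 0.3, 0.4]
opening: 0.472
grasp_force: 0.0
```

```bash
python3 - <<'E'
from h import *
from bench import ctrl
o=ctrl.get_obs()
print(o["eef_pos"],delta(o,mp(.011,.0007),.235))
c=ctrl.camera("wrist");cv2.imwrite("pics/w3.png",c["frame"])
E
```

```text
[0.58996044 0.12565848 0.28108526] (array([-0.0002, -0.0011, -0.0003]), array([-0.9, -0. , 46.1]))
```

View pics/w3.png

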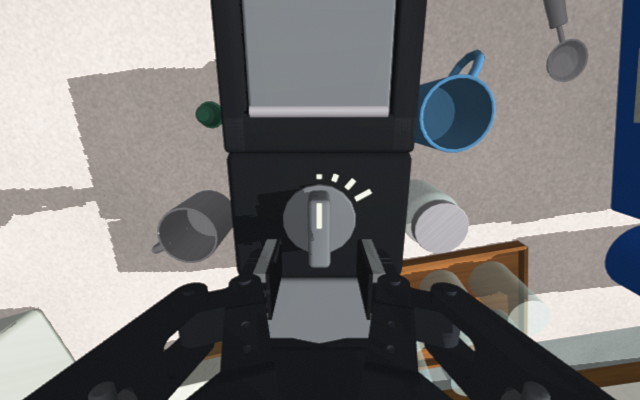

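The bar at column 319 sits midway between the pads (268 and 372). I'll descend and close.

Call:
jog_arm --series '[[[-1, 0, 15, 0, 0, 0, 40], [0, 0, 20, 0, 0, 0, 40], [0, 0, 10, 0, 0, 0, 40], [0, 0, 0, 0, 0, 0, 40], [0, 0, 0, 0, 0, 0, 8], [0, 0, 0, 0, 0, 0, 8], [0, 0, 0, 0, 0, 0, 8], [0, 0, 0, 0, 0, 0, 8], [0, 0, 0, 0, 0, 0, 8], [0, 0, 0, 0, 0, 0, 8]]]'

```text
time_s: 12.45
eef_pos: [0.5927, 0.1252, 0.2376]
eef_rot: [0.001, 0.097, 0.995, 0.0]
wrist_force: [-0.6, -0.4, 5.5]
opening: 0.146
grasp_force: 60.8
```

Call:
jog_arm --series '[[[0, 0, 0, 0, 0, 0.05, 6], [0, 0, 0, 0, 0, 0.1, 6], [0, 0, 0, 0, 0, 0.1, 6], [0, 0, 0, 0, 0, 0.1, 6], [0, 0, 0, 0, 0, 0.1, 6], [0, 0, 0, 0, 0, 0.1, 6], [0, 0, 0, 0, 0, 0.1, 6], [0, 0, 0, 0, 0, 0.1, 6], [0, 0, 0, 0, 0, 0.1, 6], [0, 0, 0, 0, 0, 0.05, 6]]]'

```text
time_s: 13.45
eef_pos: [0.5914, 0.1235, 0.2375]
eef_rot: [0.0, 0.522, 0.853, -0.002]
wrist_force: [-5.9, -5.7, 8.7]
opening: 0.147
grasp_force: 61.5
```

```bash
python3 - <<'E'
from h import *
from bench import ctrl
o=ctrl.get_obs()
T=q2R(o["eef_rot"]);psi=np.arctan2(T[1,1],T[0,1]);print(o["eef_pos"],o["opening"],o["torque"],o["wrist_force"],"turned",PSI-psi)
c=ctrl.camera("wrist");cv2.imwrite("pics/w4.png",c["frame"])
E
```

```text
[0.59142223 0.12353418 0.23749484] 0.1471838449332663 [-0.93272429  1.13475293  0.15444178] [-5.8685586  -5.65152022  8.66867387] turned 0.9045414432062914
```

View pics/w4.png

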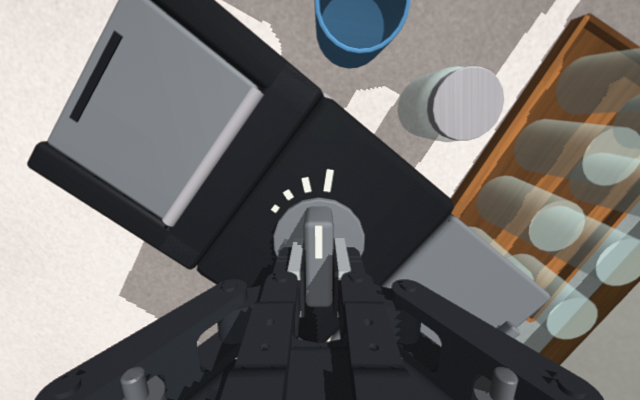

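The pointer is aligned with the fingers at (318,240) and is just short of the third (largest) mark at (329,180), so the dial follows with no slip. On to the third click.

Call:
jog_arm --series '[[[0.2, -0.5, 0, 0, 0, 0.04, 6], [0.2, -0.5, 0, 0, 0, 0.04, 6], [0, 0, 0, 0, 0, 0.04, 6], [0, 0, 0, 0, 0, 0.03, 6], [0, 0, 0, 0, 0, 0.01, 6], [0, 0, 0, 0, 0, 0, 6], [0, 0, 0, 0, 0, 0, 6], [0, 0, 0, 0, 0, 0, 6], [0, 0, 0, 0, 0, 0, 6], [0, 0, 0, 0, 0, 0, 6]]]'

```text
time_s: 14.5
eef_pos: [0.591, 0.1234, 0.2375]
eef_rot: [0.001, 0.587, 0.81, -0.001]
wrist_force: [-2.9, -6.3, 7.4]
opening: 0.149
grasp_force: 61.3
```

```bash
python3 - <<'E'
from h import *
from bench import ctrl
o=ctrl.get_obs()
T=q2R(o["eef_rot"]);psi=np.arctan2(T[1,1],T[0,1]);print(o["eef_pos"],o["opening"],o["torque"],o["wrist_force"],"turned",PSI-psi)
c=ctrl.camera("wrist");f=c["frame"];Rc=q2R(c["rotation"])
hsv=cv2.cvtColor(f,cv2.COLOR_BGR2HSV);m=((hsv[...,2]>195)&(hsv[...,1]<60)).astype(np.uint8)
m[:150]=0;m[290:]=0;m[:,:230]=0;m[:,400:]=0
n,l,st,ce=cv2.connectedComponentsWithStats(m)
for i in range(1,n):
    if st[i,4]<15: continue
    v,u=np.nonzero(l==i)
    ray=np.c_[(u-c["cx"])/c["fx"],(v-c["cy"])/c["fy"],np.ones(len(u))]@Rc.T
    for h in(.225,.257):
        p=c["xyz"]+ray*((h-c["xyz"][2])/ray[:,2])[:,None];q=p[:,:2]
        e=q.mean(0)-DIAL;w,V=np.linalg.eigh(np.cov(q.T));d=V[:,1]*np.sign(V[:,1]@e)
        A=lambda t:(lambda a:np.round((np.pi+YAW-np.arctan2(a[1],a[0])+np.pi)%(2*np.pi)-np.pi,3))(t)
        print(st[i],h,"r",np.hypot(*e).round(4),"ang from centre",A(e),"axis",A(d))
b=f[130:330,220:440];cv2.imwrite("pics/w5.png",cv2.resize(b,None,fx=2.5,fy=2.5))
c=ctrl.camera("scene");w=cloud(c);d=w[...,:2]-C;X=d@AX;Y=d@AY
for nm,a,b in(("lid",.075,.13),("flap",-.125,-.07)):
    s=(X>a)&(X<b)&(abs(Y)<.045)&(abs(w[...,2]-.225)<.02);print(nm,s.sum(),np.median(w[s][:,2]))
E
```

```text
[0.59103715 0.12339322 0.23753568] 0.1490671406398193 [-0.88871943  0.6030159   0.07305205] [-2.85686964 -6.26949987  7.40784013] turned 1.0612943772845673
[315 169   6  22 132] 0.225 r 0.0372 ang from centre 1.064 axis 1.063
[315 169   6  22 132] 0.257 r 0.0445 ang from centre 1.067 axis 1.063
[292 180  10  15  91] 0.225 r 0.0349 ang from centre 0.733 axis 0.723
[292 180  10  15  91] 0.257 r 0.0422 ang from centre 0.852 axis 0.723
[276 195  10  10  57] 0.225 r 0.0329 ang from centre 0.394 axis 0.315
[276 195  10  10  57] 0.257 r 0.0389 ang from centre 0.639 axis 0.315
[267 212   7   7  31] 0.225 r 0.0313 ang from centre 0.053 axis 1.549
[267 212   7   7  31] 0.257 r 0.0351 ang from centre 0.426 axis 1.549
[315 226   7  32 205] 0.225 r 0.001 ang from centre 1.6 axis 1.04
[315 226   7  32 205] 0.257 r 0.0157 ang from centre 1.098 axis 1.04
lid 1137 0.22149279250263476
flap 577 0.22553954096392514
```

View pics/w5.png

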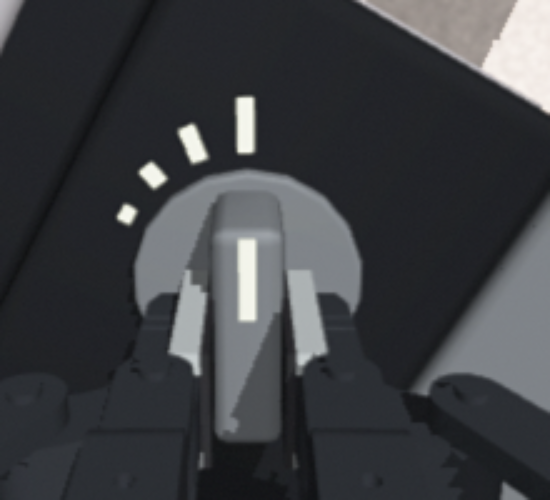

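The pointer at (247,280) lines up with the third mark at (245,125), though the measured axis is about 0.02 rad short. I'll add a small margin, still below the 1.15 stop.

Call:
jog_arm --series '[[[0, 0, 0, 0, 0, 0.01, 6], [0, 0, 0, 0, 0, 0.01, 6], [0, 0, 0, 0, 0, 0.01, 6], [0, 0, 0, 0, 0, 0, 6], [0, 0, 0, 0, 0, 0, 6], [0, 0, 0, 0, 0, 0, 6], [0, 0, 0, 0, 0, 0, 6], [0, 0, 0, 0, 0, 0, 6], [0, 0, 0, 0, 0, 0, 6], [0, 0, 0, 0, 0, 0, 6]]]'

```text
time_s: 15.6
eef_pos: [0.591, 0.1234, 0.2375]
eef_rot: [0.001, 0.599, 0.801, -0.001]
wrist_force: [-3.9, -5.7, 7.2]
opening: 0.151
grasp_force: 61.3
```

```bash
python3 - <<'E'
from h import *
from bench import ctrl
o=ctrl.get_obs()
T=q2R(o["eef_rot"]);print(o["grasp_force"],o["wrist_force"],"turned",PSI-np.arctan2(T[1,1],T[0,1]))
print(ctrl.hand_in())
E
```

```text
61.293423771858215 [-3.91476941 -5.70724676  7.16726287] turned 1.0912490142571754
the job is handed in; nothing more can be done
None
```

I pressed the tank lid and then the flap fully home, turned the dial to the third click and handed in at about 15.6 s with the gripper still holding it (tool turned 1.09 rad from home); no verdict came back, and I took no final picture of the cup or the other items.

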